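# Hang up the calibration plate with an S-hook

### The arm

A 6-joint arm with a two-finger parallel gripper is mounted at the origin on the work surface. World frame = base frame: x ahead of the robot, y to its left, z up, the work surface at z = 0. Lengths are in m, angles in rad, forces in N, time in s.
With the tool pointing down it reaches from about 0.3 to 0.75 m from the base axis. Payload 8.5 kg.
Tool frame: the origin (TCP) lies between the finger pads; the fingertips stand 14 mm ahead of it and the grasp point (between the pads) lies 5 mm behind it; z points along the fingers, y is the line along which they close (so a half turn about z gives the same grasp; the last joint's range is limited). The gripper opens to 88 mm and grips with 3 to 60 N. Pads are 18 mm wide; open, the fingers measure 123 mm over their backs; the gripper's body (75 mm by 187 mm) begins 45 mm behind the grasp point.
Start: joints at [-1.459, 0.381, 1.297, -0, 1.464, -0.215], TCP at [0.177, -0.521, 0.253] pointing down, gripper open.
Joint ranges: [-3.11, 3.11], [-0.89, 2.33], [0.22, 2.48], [-1.42, 4.56], [0.17, 2.85], [-2.88, 2.88]. Speed limits (rad/s): [2.39, 2.39, 3.14, 3.14, 3.14, 3.14].

### API

Orientations are given as [roll, pitch, yaw] about the fixed x, y, z axes, in that order (R = Rz(yaw) Ry(pitch) Rx(roll)).
In Python, from cell import get_obs, grab_frame, camera_params, sign_off gives the robot as it stands.
- The arm moves only by the shell command python3 -m crank 'ROWS' [OPENING] [FORCE]. ROWS is a JSON object whose one key "rows" holds a list of rows, each a list of 2 entries, a list of its own where there are three numbers: the shift along the tool's x, y, z in units of 40 mm (1.0 is 40 mm), then the turn about the tool's z in degrees. In form: {"rows": [[[dx, dy, dz], twist], ...]}. A call has 1 to 12 rows; each row shifts and turns the commanded pose from where the row before left it, along the tool's axes as they then stand; what a row does not reach is not made up. A row lasts 1/10 s, in which the tool goes at most 50 mm and 8.59 degrees, less where a joint would pass 70% of its speed; a pose out of reach is approached as far as the arm can. A call is refused whole if a number of a shift passes 1 or a number of a turn 8.59, either way. A call with a gripper value outside its range is refused whole. OPENING is the finger opening in mm, from 0 to 88.1, set as the call begins (- or left out, the last holds). The fingers move at their own pace and stop on an object; FORCE is the grip in N (left out, the last holds). Time passes only in rows, so rows that do not move let the fingers close. It gives the time, the measured TCP pose, the force, the opening and the grip force at its end, in the units of the state.
- get_obs(): the state, without advancing time (a new reading comes with each control period).
- grab_frame(name): name is "scene" or "top"; returns the picture (480x640x3 uint8, red, green, blue); there is no depth.
- camera_params(name): a dict with "camera_matrix" (3x3 intrinsics, pixels), "view" (4x4, takes a point from world to camera coordinates). Camera axes: x right, y up, looking along -z (the intrinsics and any distortion apply to the point x, -y, -z); pixel columns grow to the right and rows downward; lengths in m; the calibration is good to about 2 mm. A picture is of the moment at which its call begins. camera_params takes no time and is no camera call.
- sign_off(): hands the job in; it is judged then, once.
The state is a dict: "time_s": time; "joints": joint angles; "qvel": joint speeds; "joint_torque": joint torques, N m; "tcp_pos": TCP position; "eef_rot": TCP orientation; "force": force on the tool from outside, world axes, zero at the start; "wrist_torque": the same for the moment, N m; "gripper_width": opening from 0.0 (shut) to 1.0 (fully open); "grasp_force": force on a finger pad.
Only numpy, scipy, OpenCV 4.12 (cv2) and the standard library are available. Lean on these libraries where they do the work, as an engineer would, in place of code of your own. Each camera call takes 0.05 s, during which the arm holds its last target. There are 200 camera calls.

### The job

Take the S-hook off the rail by its grip block, pass its lower end through the small hole in the swivelling hang tab of the calibration plate that stands in the slotted block, lift the plate out on the hook, and set the hook back down on the rail's bar before letting go, so that the plate hangs freely from it. The plate is delicate: let the hook bear on it only gently (well under 10 N), do not touch it with the gripper, and leave everything else on the bench undisturbed.

Things in the scene. Friction and masses are not known exactly. Their poses are not given: they have to be found in the camera images.
- rail: Rail on a flat fixed base (100 x 300 x 10 mm): a round steel bar, diameter 12 mm, along its y axis, bar axis 245 mm above this origin (under the middle of the base, on the table). Free bar from y = -0.12 to +0.12 m, between upright posts at y = +-0.135. Its x axis points roughly away from the robot.
- hook: Loose S-hook, 5 mm round steel wire, flat in its x-z plane, about 50 g; hangs upright on the rail at the start. Origin: the bar's centre when the hook sits on the bar; z up. Its top bend is an inverted V open downwards: apex at z = +11 mm, legs at x = +-14; the free leg (-x side) ends at z = -15; the +x leg goes on as the shank, slanting down to x = -12, z = -57 mm (wire centre lines).
- hook_cradle (a point): Point on the hook's lower bend (wire centre line), at (0, 0, -72) mm in the hook's frame, where the hole's upper edge comes to bear. The wire here is level from x = -4 to x = +5 mm; from x = +5 it rises straight at 30 degrees to the tip; behind, it rises from (-4,-72) to (-12,-64) mm (x,z) and into the shank.
- hook_tip (a point): Centre of the round end (radius 2.5 mm) of the hook's lower tip, at (21, 0, -62.8) mm in the hook's frame. The last 18 mm of wire are straight and point to +x and 30 degrees upwards.
- hook_grip (a point): Centre of the hook's plastic grip block, 29 mm above the hook's origin, on top of the top bend: 24 (x) x 10 (y) x 34 (z) mm in the hook's frame. Take it from above across its 10 mm (y).
- holder: White plastic slotted block fixed on the table, 50 (x) x 110 (y) x 37 (z) mm, origin under its centre. The slot along y is 4.5 mm wide, 94 mm long, 25 mm deep (floor 12 mm above the table) and holds the plate loosely upright.
- plate: Loose aluminium plate, 3 (x) x 90 (y) x 60 (z) mm, a small glass disc in it, with a hang tab on top; stands upright in the holder's slot with 1.5 mm of play, so it leans a little; 0.15 to 0.25 kg with its tab. Origin: middle of its lower edge; x = its normal, pointing away from the robot; z up.
- rivet (a point): Rivet on the plate's midline, 50 mm above its lower edge. The tab (4 mm thick, 30 wide, in the plate's plane, straight-sided, reaching 48 mm beyond the rivet) swivels very stiffly (0.5 N m) on it and stands at any angle up to 0.6 rad either way. Its 11 mm through hole (axis along the plate's normal) is on its midline, 36 mm from the rivet: up to 20 mm to either side. The angle is not measured.
- dish: Bystander: clear shallow dish, radius 30, height 14 mm, standing on the rail's base; origin under its centre. Leave alone.
- pot: Bystander: white sample pot, radius 27, height 45 mm; origin under its centre. Leave alone.
- jar: Bystander: closed amber jar, radius 25, height 70 mm; origin under its centre. Leave alone.
- slidebox: Bystander: closed slide box 85 x 100 x 32 mm; origin under its centre. Leave alone.
- brush: Bystander: small brush lying on the table. Leave alone.
- mug: Bystander: white ceramic beaker, radius 36, height 85 mm; origin under its centre. Leave alone.

How it is judged:
By the outcome, as a careful person would: the job done as asked, in the order asked, and still so for the second after the job is handed in, with the robot touching nothing.
It also fails if it takes over 72 s, if anything falls off the work surface, if the arm or the gripper's body presses on something with over 40 N, if the wrist force passes 120 N, or if a joint passes its speed limit or range.

## Working session

There is one attempt and no reset: what is moved stays moved. The work goes in short steps, Python scripts to look and compute and a shell command to move; the robot and the scene stay as the last step left them, time stands still between calls to the robot, and variables do not carry over. Pictures are saved under pics/ and viewed, at most 13 in all, crops included, and the job is handed in when it is done.

```bash
mkdir -p pics
cat > h.py <<'E'
import numpy as np, cv2
from cell import get_obs, grab_frame, camera_params
def snap(n,f):
    im=grab_frame(n); cv2.imwrite('pics/'+f,im[:,:,::-1]); return im
def P(n):
    p=camera_params(n); return np.array(p['camera_matrix']),np.array(p['view']),p
def ray(n,uv):
    K,V,_=P(n); x=np.linalg.inv(K)@[uv[0],uv[1],1]; d=np.array([x[0],-x[1],-x[2]])
    R=V[:3,:3]; return -R.T@V[:3,3], R.T@d/np.linalg.norm(d)
def plane(n,uv,z):
    c,d=ray(n,uv); return c+d*(z-c[2])/d[2]
def proj(n,X):
    K,V,_=P(n); p=V[:3,:3]@np.array(X)+V[:3,3]; q=K@[p[0],-p[1],-p[2]]; return q[:2]/q[2]
def tri(a,b):
    (c1,d1),(c2,d2)=ray('scene',a),ray('top',b)
    A=np.stack([d1,-d2],1); t=np.linalg.lstsq(A,c2-c1,rcond=None)[0]
    p,q=c1+t[0]*d1,c2+t[1]*d2; return (p+q)/2,np.linalg.norm(p-q)
E
python3 - <<'E'
from h import *
np.set_printoptions(precision=4,suppress=True)
for n in('scene','top'):
    snap(n,n+'0.png'); K,V,p=P(n); print(n,p.keys(),K,V, -V[:3,:3].T@V[:3,3])
print(get_obs())
E
```

```text
scene dict_keys(['camera_matrix', 'view']) [[438.3857   0.     321.839 ]
 [  0.     438.3857 240.6953]
 [  0.       0.       1.    ]] [[-0.6102  0.7922 -0.0075  0.3832]
 [-0.5549 -0.4206  0.7178  0.1438]
 [ 0.5654  0.4422  0.6963 -1.4147]
 [ 0.      0.      0.      1.    ]] [1.1136 0.3824 0.8846]
top dict_keys(['camera_matrix', 'view']) [[600.0899   0.     324.9869]
 [  0.     600.0899 236.1291]
 [  0.       0.       1.    ]] [[ 0.003  -1.      0.0022 -0.0727]
 [ 0.9951  0.0032  0.0989 -0.5155]
 [-0.0989  0.0019  0.9951 -1.847 ]
 [ 0.      0.      0.      1.    ]] [ 0.3304 -0.0676  1.8891]
{'time_s': 0.1, 'joints': array([-1.4593,  0.3811,  1.2981,  0.    ,  1.4636, -0.2153]), 'qvel': array([-0.0017, -0.002 , -0.0019,  0.0004, -0.0018,  0.001 ]), 'joint_torque': array([  0.0036, -43.8644, -22.4912,   0.0714,   0.0341,  -0.0001]), 'tcp_pos': array([ 0.1765, -0.5207,  0.2522]), 'eef_rot': array([-3.1404, -0.0003,  0.3268]), 'force': array([0.0572, 0.0851, 0.0445]), 'wrist_torque': array([-0.0182, -0.0149,  0.045 ]), 'grasp_force': 0.0, 'gripper_width': 0.9993159379388387}
```

View pics/scene0.png

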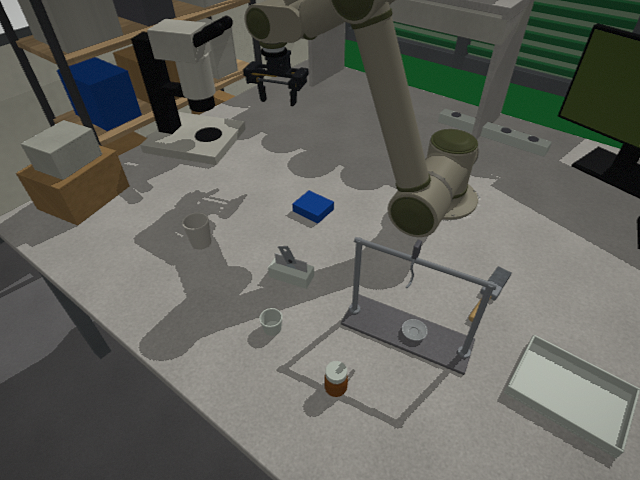

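View pics/top0.png

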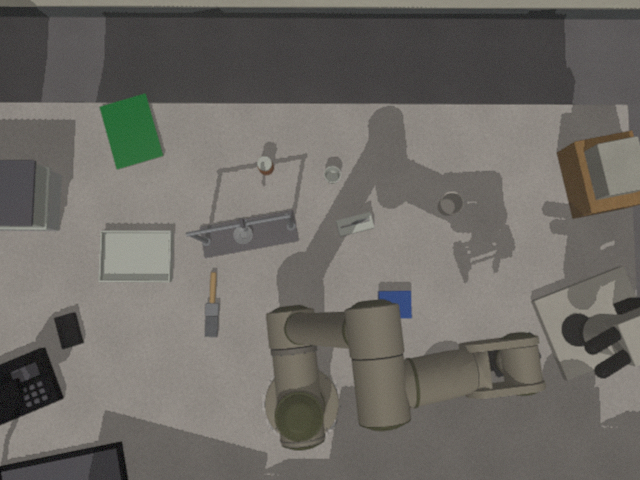

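The scene view shows the rail bar from (358,240) to (492,287), the hook near (415,262) and the holder with tab near (290,262). In the top view the rail bar runs (190,235)-(292,213) and the holder is at (356,222). I'll enlarge these.

```bash
cat > tile.py <<'E'
import cv2,numpy as np,sys
def tile(specs,out):
    t=[]
    for f,x,y,s in specs:
        w,h=400//s,300//s; im=cv2.imread('pics/'+f)[y:y+h,x:x+w]
        im=cv2.resize(im,(w*s,h*s),interpolation=cv2.INTER_CUBIC); im=cv2.convertScaleAbs(im,alpha=1.4)
        for k in range(0,w,10): cv2.line(im,(k*s,0),(k*s,5),(0,0,255),1); cv2.putText(im,str(x+k),(k*s,14),0,.3,(0,0,255),1)
        for k in range(0,h,10): cv2.line(im,(0,k*s),(5,k*s),(0,0,255),1); cv2.putText(im,str(y+k),(6,k*s+4),0,.3,(0,0,255),1)
        t.append(cv2.copyMakeBorder(im,0,300-h*s,0,400-w*s,0))
    cv2.imwrite('pics/'+out,np.vstack([np.hstack(t[:2]),np.hstack(t[2:])]))
E
python3 -c "
from tile import *
tile([('scene0.png',265,240,8),('scene0.png',392,232,8),('top0.png',331,203,8),('top0.png',180,195,3)],'t1.png')"
```

```text
(no output)
```

View pics/t1.png

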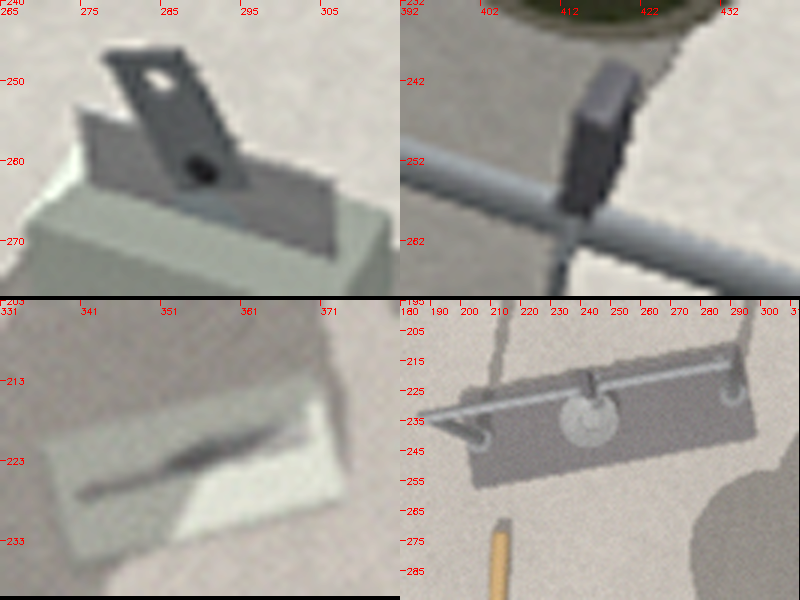

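The tiles show the tab hole at scene (284.5,249.8), the rivet at (289.8,260.8) and plate top corners at (275,254) and (306.5,262.5). The grip block's top face is at scene (418,241) and at about (242,219) in the top view. The bar runs from (187,235) to (291,214) in the top view.

```bash
cat > m1.py <<'E'
from h import *
np.set_printoptions(precision=4,suppress=True)
S=cv2.imread('pics/scene0.png').astype(float); T=cv2.imread('pics/top0.png').astype(float)
# hole blob: bright pixels in dark tab
def centroid(I,x0,x1,y0,y1,f):
    g=I[y0:y1,x0:x1].mean(2); w=f(g); yy,xx=np.mgrid[y0:y1,x0:x1]; return (w*xx).sum()/w.sum(),(w*yy).sum()/w.sum(),w.sum()
print('hole',centroid(S,281,289,246,253,lambda g:np.clip(g-np.median(g)-12,0,None)))
print(S[245:255,278:292].mean(2).astype(int))
print('rivet',centroid(S,286,295,257,265,lambda g:np.clip(45-g,0,None)))
# bar edges: saturation-like bluish channel
def edges(I,ab,n,hw):
    a,b=map(np.array,ab); d=(b-a)/np.linalg.norm(b-a); nn=np.array([-d[1],d[0]]); s=np.arange(-hw,hw+.01,.25)
    g=I[:,:,0]-I[:,:,2]  # blueness
    out=[]
    for t in np.linspace(.06,.94,n):
        p=a+t*(b-a)+s[:,None]*nn
        v=cv2.remap(g.astype(np.float32),p[:,0].astype(np.float32)[None],p[:,1].astype(np.float32)[None],1)[0]
        w=np.clip(v-np.percentile(v,30)-2,0,None)
        if w.sum()>0: c=(w*s).sum()/w.sum(); out.append(a+t*(b-a)+c*nn)
    out=np.array(out); vx,vy,x,y=cv2.fitLine(out.astype(np.float32),cv2.DIST_HUBER,0,.01,.01).ravel()
    r=(out-[x,y])@[-vy,vx]; return np.array([x,y]),np.array([vx,vy]),np.std(r),np.median(abs(r))
ls=edges(S,([362,241],[488,286]),60,7); lt=edges(T,([206,232],[286,215]),60,5)
print(ls,lt)
def pl(n,l):
    c,d1=ray(n,l[0]-40*l[1]); _,d2=ray(n,l[0]+40*l[1]); m=np.cross(d1,d2); return c,m/np.linalg.norm(m)
(c1,m1),(c2,m2)=pl('scene',ls),pl('top',lt)
d=np.cross(m1,m2); d/=np.linalg.norm(d); d*=np.sign(d[1])
A=np.stack([m1,m2,d]); p0=np.linalg.solve(A,[m1@c1,m2@c2,d@[.4,.2,.245]])
print('bar pt',p0,'dir',d,'yaw',np.degrees(np.arctan2(-d[0],d[1])))
for n,uv in(('top',(187,235)),('top',(291,214)),('scene',(358,240)),('scene',(492,287))): print(n,plane(n,uv,.245))
print('grip',tri((418,241),(242,219)))
print('hole-ish z',[plane('scene',(284.5,249.8),z) for z in(.09,.1)])
for n,uvs in(('top',[(341,227),(369,218)]),): print([plane(n,u,.037) for u in uvs])
print('holder top corners', [plane('top',u,.037) for u in ((336,220),(369.5,212),(374.5,227),(341,235.5))])
E
python3 m1.py
```

```text
hole (np.float64(284.8619999999999), np.float64(248.65533333333332), np.float64(499.99999999999994))
[[152 154 158 162 162 144 135 137 138 137 146 145 145 145]
 [105  88  90  94  92  86  85  84  84  72 133 147 145 147]
 [ 72  53  59  57  59  56  59  60  59  52  99 141 147 143]
 [116  69  58  59  57  72  78  63  58  57  60  96 137 146]
 [150  95  54  60  55 116 150 123  77  59  56  90 144 153]
 [152 120  69  58  57  70 131 158 114  67  60  62 103 143]
 [151 154  98  54  60  66  83  97  79  64  62  59  59 133]
 [148 154 120  71  58  60  65  69  65  61  66  61  55  96]
 [151 155 154  97  54  62  62  63  62  65  64  66  58  60]
 [132 155 164 126  74  59  62  63  61  64  65  64  63  55]]
rivet (np.float64(289.8857142857143), np.float64(261.00476190476195), np.float64(140.0))
(array([439.9969, 267.7883], dtype=float32), array([0.9473, 0.3205], dtype=float32), np.float64(0.3057595213531557), np.float64(0.07184472254832372)) (array([245.4175, 223.6931], dtype=float32), array([ 0.9832, -0.1828], dtype=float32), np.float64(0.874894148051312), np.float64(0.24331184606110776))
bar pt [0.5135 0.2216 0.2467] dir [-0.1873  0.9823 -0.0032] yaw 10.794257420908249
top [0.4958 0.3091 0.245 ]
top [0.555  0.0234 0.245 ]
scene [0.5466 0.0354 0.245 ]
scene [0.4998 0.308  0.245 ]
grip (array([0.5317, 0.1547, 0.3011]), np.float64(0.008538642817995047))
hole-ish z [array([ 0.5522, -0.1777,  0.09  ]), array([ 0.5593, -0.1707,  0.1   ])]
[array([ 0.5432, -0.1207,  0.037 ]), array([ 0.5717, -0.2078,  0.037 ])]
holder top corners [array([ 0.5651, -0.1052,  0.037 ]), array([ 0.5905, -0.2095,  0.037 ]), array([ 0.5436, -0.2248,  0.037 ]), array([ 0.5167, -0.1207,  0.037 ])]
```

```bash
cat > m2.py <<'E'
from h import *
np.set_printoptions(precision=4,suppress=True)
b0=np.array([.5135,.2216,.2455]); bd=np.array([-.1873,.9823,0]); bd/=np.linalg.norm(bd); bn=np.array([bd[1],-bd[0],0])
def vp(n,uv,p,nn):
    c,d=ray(n,uv); return c+d*((p-c)@nn)/(d@nn)
S=cv2.imread('pics/scene0.png');T=cv2.imread('pics/top0.png')
m=(S[232:262,405:430].mean(2)<62); yy,xx=np.nonzero(m); print('blk scene',xx.mean()+405,yy.mean()+232,m.sum())
print('block centre',vp('scene',(416.6,249.8),b0,bn), (vp('scene',(416.6,249.8),b0,bn)-b0)@bd)
print(T[212:230,234:252].mean(2).astype(int))
tl,tr=plane('scene',(275.2,254),.072),plane('scene',(306.3,262.6),.072)
print('plate top',tl,tr,np.linalg.norm(tr-tl),np.degrees(np.arctan2(-(tr-tl)[0],(tr-tl)[1])))
rv=plane('scene',(289.9,261),.062)
for yw in(13,15,17):
    n=np.array([np.cos(np.radians(yw)),np.sin(np.radians(yw)),0]); t=np.array([-n[1],n[0],0])
    h=vp('scene',(284.6,249.4),rv,n); print(yw,'rivet',rv,'hole',h,(h-rv)@t,h[2]-rv[2],np.hypot((h-rv)@t,h[2]-rv[2]))
E
python3 m2.py
python3 - <<'E'
import sys; sys.path.insert(0,'.')
import os; os.chdir('.')
from tile import *
tile([('top0.png',225,205,10),('top0.png',331,203,8),('scene0.png',340,225,2),('scene0.png',265,240,8)],'t2.png')
E
```

```text
blk scene 416.6095890410959 243.86301369863014 146
block centre [0.5257 0.1577 0.2736] -0.06504432599291068
[[134 136 136 135 135 135 135 138 131 133 135 135 131 136 137 139 136 133]
 [132 136 136 137 136 136 135 132 133 134 136 138 136 133 138 137 140 134]
 [134 135 136 135 136 132 134 130 132 132 134 134 133 135 136 136 139 129]
 [131 135 134 131 133 132 136 134 131 137 134 136 134 136 136 134 133 116]
 [135 134 132 132 134 133 134 132 132 124 124 126 125 122 123 126 112 100]
 [133 129 122 124 119 119 119 117 110  98 100 102  96  96 100  97  95  95]
 [124 114 100 100  94  87  86  87  84  88  89  99  92  87  86  89  92  95]
 [102  95  94  91  86  82  85  85  73  71  87  95  97  97  92  97  95  94]
 [ 97  95  87  84  83  84  86  86  75  61  80 106 101  87  91  88  90  86]
 [ 91  96  91  90  90  85  83  87  80  62  78  94  96  86  86  90  93  95]
 [ 93  93  93  87  87  86  82  86  80  66  75  79  91 100 107 107 113 121]
 [ 90  92  92  88  90  90  85  88  81  71  72  85 106 118 124 119 118 125]
 [ 95  98 102 105 107 102  93  85  87  71  68  91 114 126 121 114 109 105]
 [113 119 123 125 122 112  95  86  87  81  68  91 109 107  95  79  80  81]
 [122 125 128 123 116 108  96  86  86  74  73  87 104  98  87  77  71  75]
 [110 102 113 119 118 116 115 108  86  84  80  91 106 105 109  97  79  74]
 [ 94  98 120 127 127 127 130 132 115 107 104  99  97  94 114 113  94  76]
 [101 114 124 125 128 130 133 138 133 122 108 103  93  97 110 122 117  97]]
plate top [ 0.5656 -0.1995  0.072 ] [ 0.5405 -0.1164  0.072 ] 0.08687404553921255 16.752236810476735
13 rivet [ 0.5546 -0.1597  0.062 ] hole [ 0.5575 -0.172   0.0992] -0.01263885816206879 0.03719549511976006 0.03928416465759438
15 rivet [ 0.5546 -0.1597  0.062 ] hole [ 0.5578 -0.1716  0.0997] -0.01237737261977213 0.03770449257351616 0.03968410403669232
17 rivet [ 0.5546 -0.1597  0.062 ] hole [ 0.5582 -0.1713  0.1002] -0.012140979608455777 0.0381934392511013 0.04007670380258966
```

View pics/t2.png

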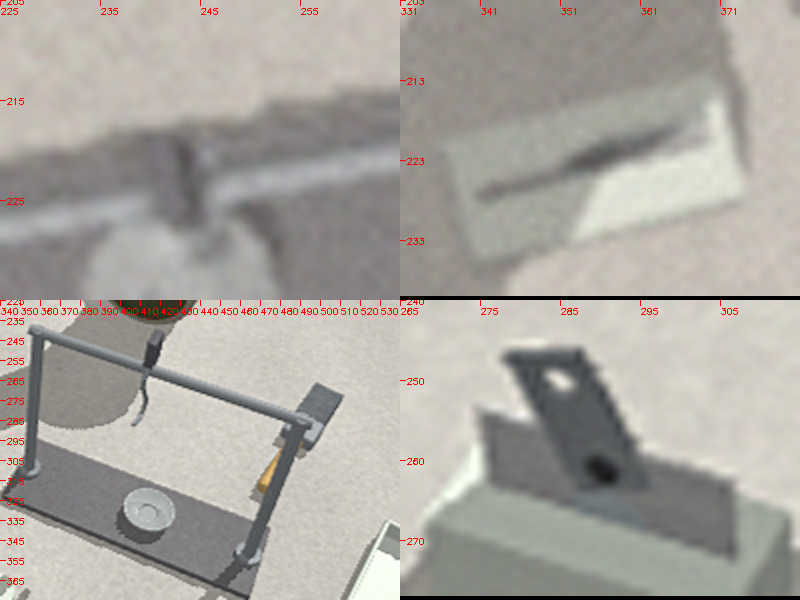

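The top tile shows the grip block at about (242.5,222). The scene tile shows the shank running down and left to about (408,286).

```bash
cat >> h.py <<'E'
def go(x,y,z,yaw):
    o=get_obs(); p=np.array(o['tcp_pos']); w=np.degrees(o['eef_rot'][2]); a=np.radians(w)
    d=np.array([x,y,z])-p; tx=[np.cos(a),np.sin(a),0]; ty=[np.sin(a),-np.cos(a),0]
    print('t',o['time_s'],'tcp',p.round(4),'rpy',np.degrees(o['eef_rot']).round(2),'F',o['force'].round(1),'j6',round(o['joints'][5],2)); print('units(before twist):',np.array([d@tx,d@ty,-d[2]]).round(4)/.04,'twist',w-yaw)
E
python3 - <<'E'
from h import *
np.set_printoptions(precision=4,suppress=True)
print(plane('top',(242.5,222.3),.291),tri((418,242),(242.5,222.3)))
o=np.array([.526,.158,.2455]); a=np.radians(10.8); x=np.array([np.cos(a),np.sin(a),0])
for dx,dz in((0,46),(0,12),(-12,-57),(0,-72),(21,-62.8)): print(dx,dz,proj('scene',o+x*dx/1e3+[0,0,dz/1e3]))
go(.526,.158,.40,10.8)
E
python3 -m crank '{"rows": [[[0,0,-0.9],8],[[0,0,-0.95],0],[[0,0,-0.95],0],[[0,0,-0.9],0]]}' 30 10
python3 -c "
from h import *
go(.526,.158,.40,10.8)"
```

```text
[0.5259 0.1507 0.291 ] (array([0.5245, 0.1535, 0.2919]), np.float64(0.006348182166840419))
0 46 [417.9802 243.4402]
0 12 [415.4874 255.6887]
-12 -57 [412.6546 274.7333]
0 -72 [409.8747 283.2665]
21 -62.8 [407.1861 287.3378]
t 0.1 tcp [ 0.1765 -0.5207  0.2522] rpy [-179.93   -0.02   18.72] F [0.1 0.1 0. ] j6 -0.22
units(before twist): [ 13.72  -13.265  -3.695] twist 7.9223853363733205
time_s: 0.5
tcp_pos: [0.1765, -0.5206, 0.4022]
eef_rot: [-3.141, 0.0, 0.187]
force: [-0.5, -0.6, -1.5]
gripper_width: 0.661
grasp_force: 0.0
t 0.5 tcp [ 0.1765 -0.5206  0.4022] rpy [-179.99    0.     10.73] F [-0.5 -0.6 -1.5] j6 -0.08
units(before twist): [ 11.7425 -15.0425   0.055 ] twist -0.07360956053632783
```

```bash
python3 -m crank '{"rows": [[[0.652,-0.832,0],0],[[0.652,-0.832,0],0],[[0.652,-0.832,0],0],[[0.652,-0.832,0],0],[[0.652,-0.832,0],0],[[0.652,-0.832,0],0],[[0.652,-0.832,0],0],[[0.652,-0.832,0],0],[[0.652,-0.832,0],0],[[0.652,-0.832,0],0],[[0.652,-0.832,0],0],[[0.652,-0.832,0],0]]}' 
python3 -m crank '{"rows": [[[0.652,-0.832,0],0],[[0.652,-0.832,0],0],[[0.652,-0.832,0],0],[[0.652,-0.832,0],0],[[0.652,-0.832,0],0],[[0.652,-0.832,0],0],[[0,0,0],0],[[0,0,0],0]]}'
python3 - <<'E'
from h import *
from tile import *
go(.526,.155,.31,10.8)
snap('scene','s1.png');snap('top','p1.png')
tile([('top0.png',225,205,10),('p1.png',225,195,8),('scene0.png',392,232,8),('s1.png',385,200,5)],'t3.png')
E
```

```text
time_s: 1.7
tcp_pos: [0.4101, -0.0685, 0.4006]
eef_rot: [-3.141, 0.0, 0.187]
force: [0.4, -0.8, 1.1]
gripper_width: 0.34
grasp_force: 0.0
time_s: 2.5
tcp_pos: [0.5264, 0.1555, 0.4]
eef_rot: [3.142, 0.002, 0.189]
force: [-1.1, -1.0, 0.2]
gripper_width: 0.338
grasp_force: 0.0
t 2.5 tcp [0.5264 0.1555 0.4   ] rpy [1.80e+02 9.00e-02 1.08e+01] F [-1.1 -1.   0.2] j6 1.45
units(before twist): [-0.01  0.01  2.25] twist 0.004756802673917093
```

View pics/t3.png

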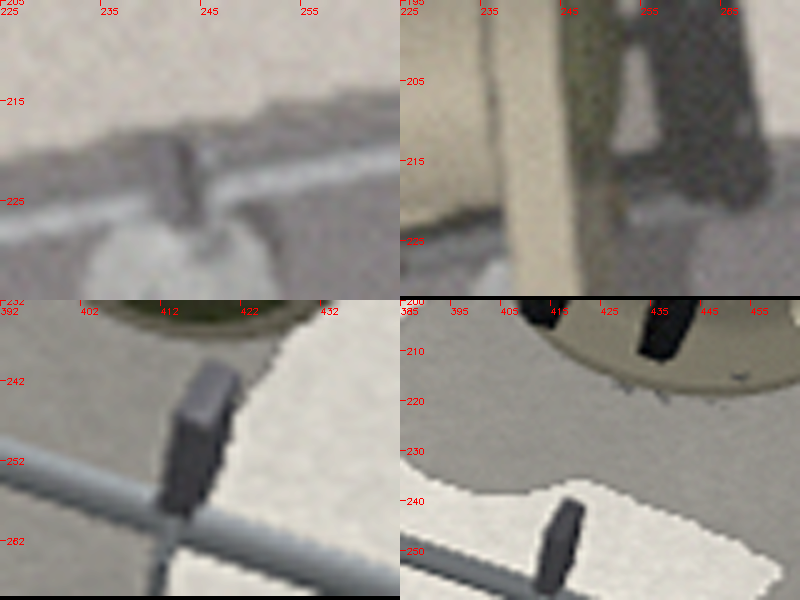

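The open fingertips are at scene (414,206) and (437,211), straddling the line above the block at (418,242). I'll descend and grip.

```bash
python3 -m crank '{"rows": [[[0,0,0.6],0],[[0,0,0.6],0],[[0,0,0.5],0],[[0,0,0.4],0],[[0,0,0.3],0],[[0,0,0.2],0],[[0,0,0.2],0],[[0,0,0.2],0],[[0,0,0.16],0],[[0,0,0],0]]}' 
python3 -m crank '{"rows": [[[0,0,0],0],[[0,0,0],0],[[0,0,0],0],[[0,0,0],0],[[0,0,0],0],[[0,0,0],0]]}' 0 25
python3 - <<'E'
from h import *
go(.526,.155,.2735,10.8)
S=snap('scene','s2.png')
print([proj('scene',get_obs()['tcp_pos'])])
E
```

```text
time_s: 3.6
tcp_pos: [0.5261, 0.155, 0.2736]
eef_rot: [-3.141, 0.001, 0.187]
force: [-0.8, -0.3, 0.1]
gripper_width: 0.34
grasp_force: 0.0
time_s: 4.2
tcp_pos: [0.5264, 0.1551, 0.2746]
eef_rot: [3.142, -0.001, 0.187]
force: [0.1, -0.6, 1.9]
gripper_width: 0.112
grasp_force: 25.0
t 4.2 tcp [0.5264 0.1551 0.2746] rpy [ 1.800e+02 -3.000e-02  1.073e+01] F [ 0.1 -0.6  1.9] j6 1.45
units(before twist): [-0.01    0.      0.0275] twist -0.07037310457897128
[array([415.3103889 , 249.11769706])]
```

```bash
python3 -m crank '{"rows": [[[0.006,0,-0.1],0],[[0.006,0,-0.1],0],[[0.025,0,-0.075],0],[[0.025,0,-0.075],0],[[0.031,0,-0.07],0],[[0.031,0,-0.07],0],[[0,0,0],0]]}'; python3 -m crank '{"rows": [[[0.05,0,-0.09],0],[[0.05,0,-0.09],0],[[0.09,0,-0.1],0],[[0.09,0,-0.1],0],[[0.2,0,-0.1],0],[[0,0,0],0]]}'
python3 - <<'E'
from h import *
from tile import *
go(.526,.155,.2735,10.8)
S=snap('scene','s3.png')
tile([('s2.png',390,230,5),('s3.png',390,225,5),('s2.png',392,232,8),('s3.png',392,232,8)],'t4.png')
E
```

```text
time_s: 4.95
tcp_pos: [0.5315, 0.156, 0.2943]
eef_rot: [3.142, -0.001, 0.187]
force: [0.4, -0.8, -0.8]
gripper_width: 0.112
grasp_force: 25.0
time_s: 5.55
tcp_pos: [0.5509, 0.1596, 0.3135]
eef_rot: [3.142, -0.001, 0.187]
force: [0.3, -0.1, -0.2]
gripper_width: 0.115
grasp_force: 25.0
t 5.55 tcp [0.5509 0.1596 0.3135] rpy [ 1.800e+02 -6.000e-02  1.072e+01] F [ 0.3 -0.1 -0.2] j6 1.46
units(before twist): [-0.6325 -0.0025  1.    ] twist -0.08165880458869346
```

View pics/t4.png

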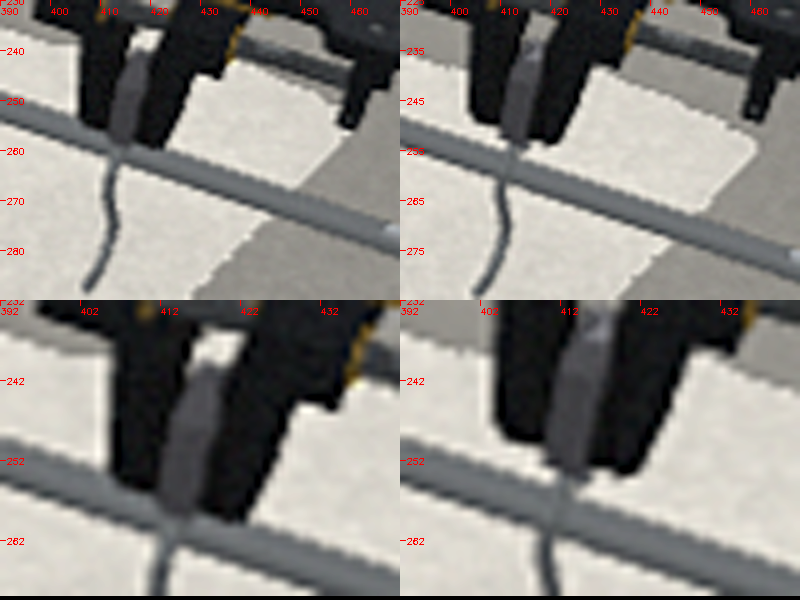

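The hook lifts with the hand and the bar has left the V without any force. I'll clear the rail on the far side, rise, and cross to the plate.

```bash
python3 -m crank '{"rows": [[[0.3,0,-0.05],0],[[0.5,0,0],0],[[0.5,0,0],0],[[0.3,0,-0.2],0],[[0,0,-0.6],0],[[0,0,-0.6],0],[[0,0,-0.6],0],[[0,0,-0.3],0],[[0,0,0],0]]}'
python3 -c "
from h import *
print(plane('scene',(284.6,249.4),.0958))
go(.5169,-.185,.40,16)"
```

```text
time_s: 6.5
tcp_pos: [0.613, 0.1715, 0.4087]
eef_rot: [3.141, -0.003, 0.187]
force: [0.0, 0.0, -1.4]
gripper_width: 0.113
grasp_force: 25.0
[ 0.5550662  -0.17439766  0.0958    ]
t 6.5 tcp [0.613  0.1715 0.4087] rpy [179.98  -0.18  10.73] F [ 0.   0.  -1.4] j6 1.47
units(before twist): [-4.0175  8.31    0.2175] twist -5.272178807602646
```

```bash
python3 -m crank '{"rows": [[[-0.4,0.83,0],0],[[-0.4,0.83,0],0],[[-0.4,0.83,0],0],[[-0.4,0.83,0],0],[[-0.4,0.83,0],0],[[-0.4,0.83,0],0],[[-0.4,0.83,0],0],[[-0.4,0.83,0],0],[[-0.4,0.83,0],0],[[-0.4,0.83,0],-2.6],[[0,0,0],-2.6],[[0,0,0],0]]}'
python3 -c "
from h import *
go(.5169,-.185,.1764,16)"
```

```text
time_s: 7.7
tcp_pos: [0.517, -0.1852, 0.4059]
eef_rot: [-3.14, 0.001, 0.277]
force: [-0.1, 0.1, 0.4]
gripper_width: 0.114
grasp_force: 25.0
t 7.7 tcp [ 0.517  -0.1852  0.4059] rpy [-1.7991e+02  8.0000e-02  1.5850e+01] F [-0.1  0.1  0.4] j6 0.73
units(before twist): [-2.5000e-03 -5.0000e-03  5.7375e+00] twist -0.14907358404552795
```

```bash
python3 -m crank '{"rows": [[[-0.375,0,0.6],0],[[0,0,0.8],0],[[0,0,0.8],0],[[0,0,0.8],0],[[0,0,0.8],0],[[0,0,0.7],0],[[0,0,0.5],0],[[0,0,0.3],0],[[0,0,0.3],0],[[0,0,0.14],0],[[0,0,0],0],[[0,0,0],0]]}'
python3 - <<'E'
from h import *
from tile import *
go(.5169,-.185,.1764,16)
S=snap('scene','s4.png');snap('top','p4.png')
o=get_obs();p=o['tcp_pos'];a=o['eef_rot'][2];n=np.array([np.cos(a),np.sin(a),0])
for q in((21,-92.1),(0,-101.3),(-12,-86.3)): print(proj('scene',p+n*q[0]/1e3+[0,0,q[1]/1e3]))
tile([('s4.png',265,235,8),('s4.png',250,215,4),('p4.png',331,203,8),('p4.png',300,170,3)],'t5.png')
E
```

```text
time_s: 8.9
tcp_pos: [0.5032, -0.1884, 0.1779]
eef_rot: [3.141, -0.0, 0.278]
force: [-0.3, -0.1, 0.2]
gripper_width: 0.111
grasp_force: 25.0
t 8.9 tcp [ 0.5032 -0.1884  0.1779] rpy [ 1.7998e+02 -2.0000e-02  1.5930e+01] F [-0.3 -0.1  0.2] j6 0.71
units(before twist): [0.3525 0.0125 0.0375] twist -0.07269534843563719
[290.39757089 243.77367241]
[293.90785033 241.06447086]
[295.48480466 234.03825857]
```

View pics/t5.png

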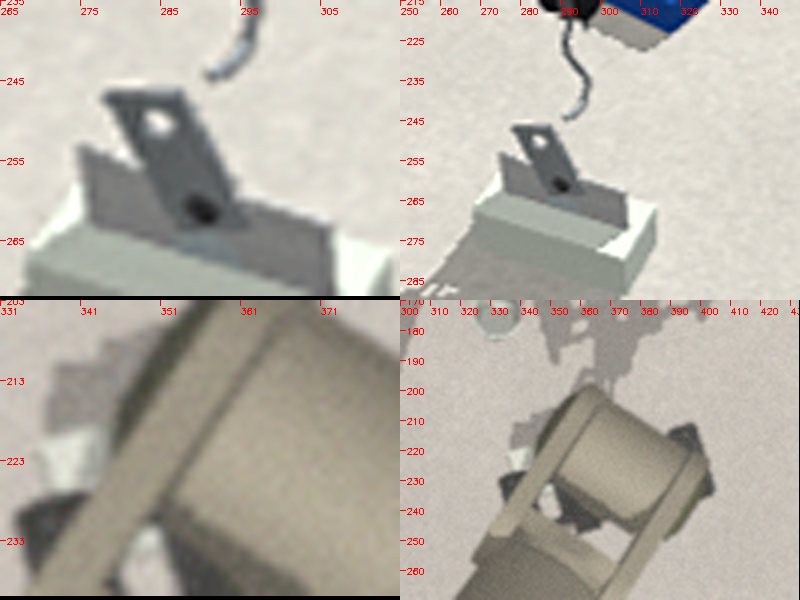

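The scene tile shows the hook tip at about (290.9,244.1), where (290.4,243.8) was predicted. The hole is at (284.4,249.6). I'll refine both by centroid.

```bash
cat > m3.py <<'E'
from h import *
np.set_printoptions(precision=4,suppress=True)
S=np.mean([grab_frame('scene').astype(float) for _ in range(4)],0).mean(2)
def cen(x0,x1,y0,y1,w):
    yy,xx=np.mgrid[y0:y1,x0:x1]; return np.array([(w*xx).sum(),(w*yy).sum()])/w.sum()
g=S[246:254,281:290]; print(g.astype(int)); w=np.clip(g-75,0,None); w[:, :1]=0; w[:1]=0
# keep the blob only
m=(g>80).astype(np.uint8); n,l=cv2.connectedComponents(m,connectivity=4); k=l[249-246,285-281]; w=np.where(cv2.dilate((l==k).astype(np.uint8),np.ones((3,3)))>0,np.clip(g-62,0,None),0)
h=cen(281,290,246,254,w); print('hole',h)
print(S[240:249,286:298].astype(int))
E
python3 m3.py
```

```text
[[100  97 106 111 111 110 102 146 157]
 [ 63  62  65  68  69  68  72 120 152]
 [ 65  59  76  82  67  60  62  87 121]
 [ 64  57 128 159 131  80  61  74 117]
 [ 62  66 106 160 172 120  71  64  89]
 [ 57  66  91 120 129  93  67  65  76]
 [ 75  61  67  75  80  70  67  67  66]
 [105  58  64  65  66  67  68  69  67]]
hole [284.4515 249.9495]
[[156 154 154 154 155 159 159 161 134 113 124 152]
 [155 153 153 154 158 162 163 150 137 115 144 162]
 [155 154 152 155 161 166 154 132 112 120 147 155]
 [155 152 152 158 147 138 119  93  91 139 155 154]
 [158 155 155 156 126  79  88 140 155 158 157 158]
 [153 151 156 157 152 147 151 159 160 156 155 154]
 [110 102 146 157 156 160 159 158 155 155 155 153]
 [ 68  72 120 152 155 154 153 153 155 154 154 153]
 [ 60  62  87 121 150 154 151 153 152 153 155 155]]
```

Run:
```python
from h import *
np.set_printoptions(precision=4,suppress=True)
h=plane('scene',(283.95,249.6),.0958); print(h)
rv=plane('scene',(289.4,260.8),.062);print(rv)
a=np.radians(16);n=np.array([np.cos(a),np.sin(a),0]);t=np.array([-n[1],n[0],0])
print('lat',(h-rv)@t,(h-rv)@n)
for s in(.020,.008,0):
  T=h-n*(s+.021)+[0,0,.0921-s*np.tan(np.pi/6)]; print(s,T); go(*T,16)
```

```text
[ 0.5566 -0.1752  0.0958]
[ 0.5549 -0.1612  0.062 ]
lat -0.014000865133620031 -0.0022130782346506165
0.02 [ 0.5172 -0.1865  0.1764]
t 9.2 tcp [ 0.5031 -0.1887  0.1779] rpy [179.98  -0.02  15.91] F [-0.3  0.4 -0.4] j6 0.71
units(before twist): [0.3525 0.045  0.0375] twist -0.08508478627986982
0.008 [ 0.5287 -0.1832  0.1833]
t 9.2 tcp [ 0.5031 -0.1887  0.1779] rpy [179.98  -0.02  15.91] F [-0.3  0.4 -0.4] j6 0.71
units(before twist): [ 0.6525  0.045  -0.135 ] twist -0.08508478627986982
0 [ 0.5364 -0.181   0.1879]
t 9.2 tcp [ 0.5031 -0.1887  0.1779] rpy [179.98  -0.02  15.91] F [-0.3  0.4 -0.4] j6 0.71
units(before twist): [ 0.8525  0.045  -0.25  ] twist -0.08508478627986982
```

```bash
python3 -m crank '{"rows": [[[0.2,0.02,0.02],0],[[0.15,0.025,0.02],0],[[0.15,0,-0.085],0],[[0.15,0,-0.085],0],[[0,0,0],0],[[0,0,0],0]]}'
python3 - <<'E'
from h import *
from tile import *
go(.5287,-.1832,.1833,16)
S=snap('scene','s5.png')
o=get_obs();p=o['tcp_pos'];a=o['eef_rot'][2];n=np.array([np.cos(a),np.sin(a),0])
for q in((21,-92.1),(0,-101.3),(-12,-86.3)): print(proj('scene',p+n*q[0]/1e3+[0,0,q[1]/1e3]))
tile([('s5.png',275,235,12),('s5.png',250,215,4),('s5.png',265,235,8),('s4.png',275,235,12)],'t6.png')
E
```

```text
time_s: 9.8
tcp_pos: [0.5287, -0.1831, 0.1828]
eef_rot: [3.141, -0.0, 0.278]
force: [0.4, -0.3, -0.3]
gripper_width: 0.115
grasp_force: 25.0
t 9.8 tcp [ 0.5287 -0.1831  0.1828] rpy [179.99  -0.    15.94] F [ 0.4 -0.3 -0.3] j6 0.75
units(before twist): [ 0.      0.0025 -0.0125] twist -0.0586660228105611
[285.49844886 248.92005243]
[289.15623583 246.07149642]
[290.74977233 238.93353382]
```

View pics/t6.png

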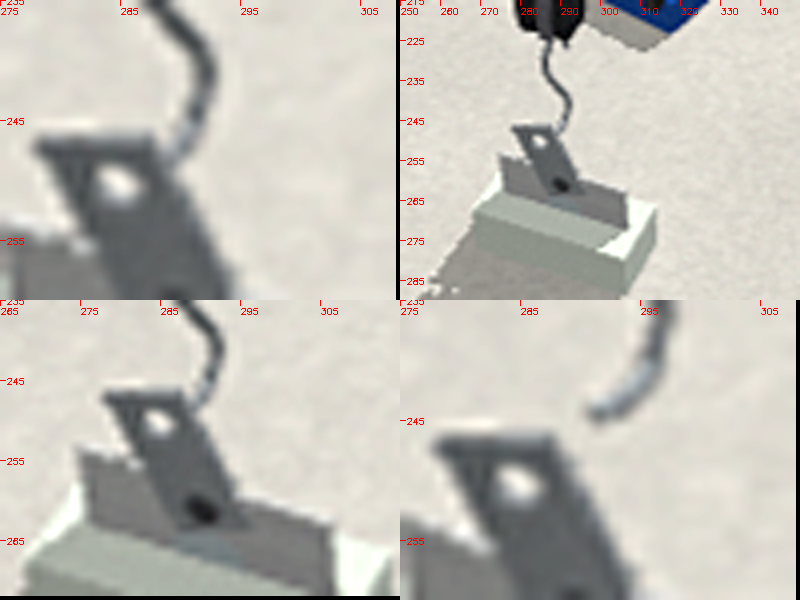

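The tip is now hidden behind the tab, just short of the hole, which still shows bright at (284.5,250). I'll advance gently and check force and the hole's pixels.

```bash
cat > chk.py <<'E'
from h import *
import sys
np.set_printoptions(precision=4,suppress=True)
F=[];
S=[]
for _ in range(3): S.append(grab_frame('scene')); F.append(get_obs()['force'])
S=np.mean(S,0); cv2.imwrite('pics/'+sys.argv[1],S[:,:,::-1]); o=get_obs()
print('F',np.mean(F,0),'tau',o['wrist_torque'],'tcp',o['tcp_pos'],o['gripper_width']*88)
print(S.mean(2)[245:256,279:293].astype(int))
E
python3 chk.py s6.png
python3 -m crank '{"rows": [[[0.1,0,-0.058],0],[[0.1,0,-0.058],0],[[0,0,0],0]]}'; python3 chk.py s7.png
```

```text
F [-0.0307 -0.0722 -0.3371] tau [ 0.0667 -0.0019 -0.0718] tcp [ 0.5284 -0.1833  0.1827] 9.525731615667656
[[164 168 171 171 158 151 150 153 152 159 149 133 101 143]
 [113 107  98 109 113 111 111 111 103 150 143 130 127 151]
 [ 62  65  62  66  67  67  68  68  73 113 117 101 137 155]
 [ 74  62  65  59  76  82  68  60  63  88  98 137 156 153]
 [102  57  64  58 127 160 130  80  61  75 115 156 162 158]
 [128  75  62  65 106 160 172 120  71  64  91 128 156 158]
 [165 104  57  65  92 120 129  93  66  66  76  92 145 158]
 [165 128  76  62  67  76  80  70  68  67  66  80 121 151]
 [166 169 108  59  65  65  67  68  68  69  66  76  93 146]
 [131 130 109  72  62  66  67  68  69  69  69  68  75 120]
 [ 90  93 136 117  74  67  68  67  68  68  69  68  65  90]]
time_s: 10.3
tcp_pos: [0.5369, -0.181, 0.1878]
eef_rot: [3.141, -0.001, 0.278]
force: [0.8, 0.1, -0.1]
gripper_width: 0.115
grasp_force: 25.0
F [-0.489   0.1639 -0.3926] tau [ 0.0434 -0.0048 -0.0026] tcp [ 0.5363 -0.181   0.1873] 9.87678609779693
[[164 167 171 170 158 151 151 153 155 130  92  98 145 160]
 [111 125 109 110 112 111 112 111 106 121 114 124 154 161]
 [ 61  71  66  66  67  69  69  69  75 109 108 139 157 155]
 [ 73  59  63  59  76  84  70  63  63  88 115 150 157 152]
 [102  57  65  58 130 146 115  80  65  75 119 156 162 157]
 [128  75  62  68 112 104  77  65  65  65  91 127 156 159]
 [166 104  55  66  96  89  81  72  68  68  76  93 145 157]
 [165 129  75  62  71  72  76  72  69  68  66  79 122 151]
 [165 168 107  58  65  67  68  68  69  69  66  76  93 145]
 [166 149 108  72  64  67  68  68  68  70  68  68  76 120]
 [102  97 136 118  74  67  67  67  68  67  70  68  66  90]][ WARN:0@3.439] global loadsave.cpp:1063 imwrite_ Unsupported depth image for selected encoder is fallbacked to CV_8U.
[ WARN:0@4.994] global loadsave.cpp:1063 imwrite_ Unsupported depth image for selected encoder is fallbacked to CV_8U.
```

```bash
python3 -m crank '{"rows": [[[0.05,0.01,-0.032],0],[[0.05,0.01,-0.032],0],[[0.05,0,-0.03],0],[[0,0,0],0]]}'; python3 chk.py s8.png 2>/dev/null
```

```text
time_s: 10.85
tcp_pos: [0.5426, -0.1801, 0.1913]
eef_rot: [3.141, -0.0, 0.278]
force: [0.3, 0.1, -1.3]
gripper_width: 0.108
grasp_force: 25.0
F [ 0.0279  0.0296 -0.9181] tau [-0.0423  0.0256 -0.0558] tcp [ 0.5422 -0.1801  0.1911] 9.597057416819233
[[163 167 172 172 154 149 152 156 128  89 113 150 157 157]
 [120 124 109  97 105 112 113 114 101  86 136 158 158 158]
 [ 64  71  65  61  66  69  71  70  78  94 145 158 154 154]
 [ 74  60  64  61  79  89  73  65  65  85 122 151 155 152]
 [102  58  63  61 109  92  84  74  65  75 116 156 161 158]
 [128  75  62  73  91  71 100 101  74  64  91 127 156 159]
 [166 105  57  69  72  64  92  85  69  66  77  92 145 158]
 [165 130  76  64  67  67  78  72  69  67  67  80 122 152]
 [164 168 106  60  66  68  68  69  70  69  67  77  93 146]
 [166 149 110  73  64  66  68  67  69  69  68  68  74 121]
 [102  99 114  96  69  66  67  68  67  69  68  68  66  90]]
```

```bash
python3 -m crank '{"rows": [[[0.06,0,-0.034],0],[[0.06,0,-0.034],0],[[0,0,0],0]]}'; python3 chk.py s9.png 2>/dev/null;  python3 -m crank '{"rows": [[[0.06,0,-0.034],0],[[0.06,0,-0.034],0],[[0,0,0],0]]}'; python3 chk.py s10.png 2>/dev/null
python3 -c "
from tile import *
tile([('s8.png',270,240,12),('s9.png',270,240,12),('s10.png',270,240,12),('s10.png',250,215,4)],'t7.png')"
```

```text
time_s: 11.3
tcp_pos: [0.5473, -0.1788, 0.1941]
eef_rot: [3.141, -0.0, 0.278]
force: [-0.2, 0.5, -0.6]
gripper_width: 0.111
grasp_force: 25.0
F [ 0.0693  0.295  -0.5805] tau [ 0.0225  0.0068 -0.0556] tcp [ 0.5469 -0.1788  0.1938] 9.487839594310906
[[163 166 171 171 153 149 154 132  97  92 143 158 155 157]
 [121 124 108  97 105 111 114 108  94 120 150 156 158 159]
 [ 63  71  66  60  66  70  71  70  76 118 152 156 155 154]
 [ 73  60  65  59  79  89  73  64  64  90 122 151 155 152]
 [102  57  63  58 107  93  82  74  63  74 116 156 161 158]
 [127  76  58 114 129  82 100 101  74  63  91 127 155 158]
 [165 103  51  78  85  70  92  84  69  66  76  93 145 158]
 [164 128  75  62  66  67  77  73  68  68  66  80 122 151]
 [164 166 105  58  65  67  68  69  69  69  67  77  94 145]
 [165 175 137  80  64  67  67  67  69  70  68  67  75 119]
 [100 108 109  92  70  67  67  68  69  68  69  68  66  89]]
time_s: 11.75
tcp_pos: [0.5518, -0.1775, 0.1968]
eef_rot: [3.141, -0.0, 0.278]
force: [-0.4, -0.5, -0.3]
gripper_width: 0.111
grasp_force: 25.0
F [-0.1053 -0.2038  0.0215] tau [-0.0036 -0.0011 -0.0102] tcp [ 0.5515 -0.1775  0.1966] 9.629408209735251
[[163 167 171 172 154 150 142 105  93 146 159 155 155 157]
 [121 124 109  97 106 112 111 104  94 148 159 155 158 158]
 [ 64  70  65  61  67  71  72  72  75 121 152 156 154 154]
 [ 73  61  64  61  79  76  67  64  63  89 121 150 155 152]
 [101  56  61  56 107  90  81  74  64  74 117 156 162 158]
 [128  72  77 122 129  82  98 100  73  65  91 126 156 159]
 [165 102  83 109  95  68 105  92  68  66  76  93 146 157]
 [165 127  77  66  65  67  81  74  69  68  66  80 122 152]
 [164 166 104  56  65  67  66  68  69  69  67  77  94 145]
 [165 174 134  77  62  66  66  68  69  70  69  68  75 121]
 [100 114 142 118  74  66  68  67  69  70  70  67  65  90]]
```

View pics/t7.png

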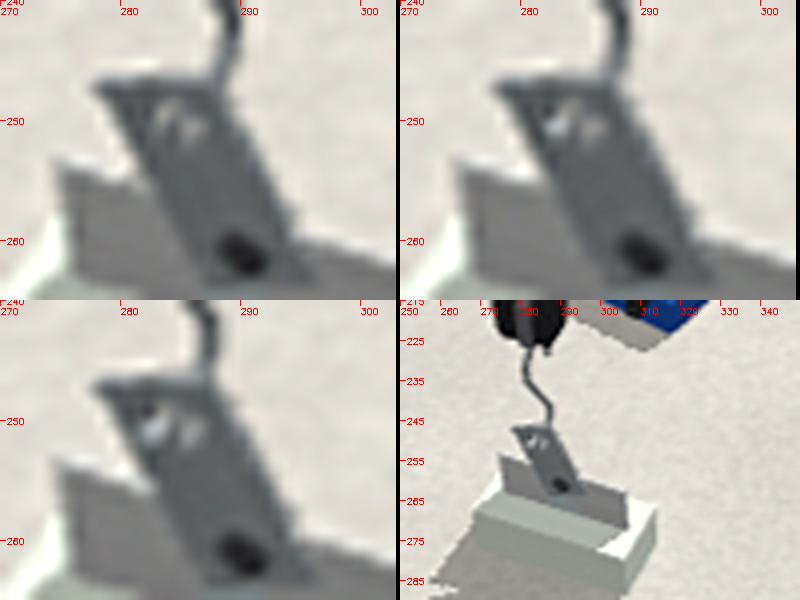

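The lit tip is through the hole and shows in front of the tab at (282.5,250.5), with background visible on its right at (285.5,250). Next I slide the cradle under the hole and lift in small steps while watching force.

```bash
python3 -m crank '{"rows": [[[0.05,-0.01,0],0],[[0.05,-0.01,0],0],[[0.035,0,0],0],[[0,0,0],0]]}'; python3 chk.py s11.png 2>/dev/null | head -1;  python3 -m crank '{"rows": [[[0,0,-0.04],0],[[0,0,-0.03],0],[[0,0,0],0]]}'; python3 chk.py s12.png 2>/dev/null|head -1; python3 -m crank '{"rows": [[[0,0,-0.03],0],[[0,0,-0.02],0],[[0,0,0],0]]}'; python3 chk.py s13.png 2>/dev/null
```

```text
time_s: 12.3
tcp_pos: [0.5566, -0.1752, 0.1965]
eef_rot: [3.142, -0.0, 0.278]
force: [-0.3, -0.6, -0.2]
gripper_width: 0.116
grasp_force: 25.0
F [-0.7684 -0.2663 -0.1155] tau [ 0.015  -0.0211  0.0032] tcp [ 0.5565 -0.1753  0.1966] 10.03757199208447
time_s: 12.75
tcp_pos: [0.5565, -0.1753, 0.1997]
eef_rot: [3.141, -0.0, 0.278]
force: [0.7, 0.6, -0.6]
gripper_width: 0.108
grasp_force: 25.0
F [-0.1457 -0.2632 -0.8498] tau [-0.0003  0.0262  0.0062] tcp [ 0.5565 -0.1753  0.1994] 9.66522741231604
time_s: 13.2
tcp_pos: [0.5564, -0.1752, 0.2013]
eef_rot: [-3.141, 0.0, 0.278]
force: [0.4, -0.2, -2.0]
gripper_width: 0.108
grasp_force: 25.0
F [-0.5486 -0.3515 -2.2156] tau [ 0.0013 -0.0176  0.0151] tcp [ 0.5564 -0.1752  0.2013] 9.936020162893744
[[142 144 147 147 134 141 126 108 114 151 159 156 155 156]
 [ 93  98 100  89  92 101 100  94  94 123 149 157 158 158]
 [ 58  65  67  63  65  68  69  68  76  91 143 157 155 154]
 [ 74  61  64  59  99  89  69  65  66  84 122 151 155 152]
 [102  56  62  58  74  72  79  72  64  77  92 149 163 158]
 [127  72  79 116 116  74 135 118  73  66  73 122 157 160]
 [165 111 113 114  84  85 109  88  68  66  74  92 147 158]
 [164 127  84  70  64  68  72  68  68  69  67  74 120 152]
 [168 167 108  60  64  66  67  68  69  69  67  76  91 146]
 [143 159 130  82  65  66  67  67  70  70  69  68  76 119]
 [ 94  99  99  86  70  67  69  67  68  69  69  68  65  87]]
```

Bearing began at about 2 N. The tab leans toward −y, so the plate will tilt about its +y lower corner. I'll follow that arc (+y and up) gently.

```bash
python3 -m crank '{"rows": [[[0,-0.036,-0.03],0],[[0,-0.036,-0.03],0],[[0,-0.036,-0.03],0],[[0,0,0],0]]}'; python3 chk.py s14.png 2>/dev/null | head -1;  python3 -m crank '{"rows": [[[0,-0.036,-0.025],0],[[0,-0.036,-0.025],0],[[0,-0.036,-0.025],0],[[0,0,0],0]]}'; python3 chk.py s15.png 2>/dev/null|head -1
python3 -c "
from tile import *
tile([('s13.png',265,235,8),('s14.png',265,235,8),('s15.png',265,235,8),('s15.png',250,215,4)],'t8.png')"
```

```text
time_s: 13.75
tcp_pos: [0.5553, -0.1709, 0.2052]
eef_rot: [3.141, -0.0, 0.278]
force: [0.5, -0.7, -1.6]
gripper_width: 0.107
grasp_force: 25.0
F [-0.2436  0.7421 -2.938 ] tau [ 0.0478 -0.0088  0.0018] tcp [ 0.5553 -0.1711  0.205 ] 9.808976877162426
time_s: 14.3
tcp_pos: [0.5541, -0.1668, 0.2082]
eef_rot: [3.141, -0.0, 0.278]
force: [-0.1, 0.3, -3.2]
gripper_width: 0.113
grasp_force: 25.0
F [ 0.0604  0.1441 -3.2376] tau [ 0.0483  0.0186 -0.0271] tcp [ 0.5541 -0.167   0.208 ] 9.650897606560402
```

View pics/t8.png

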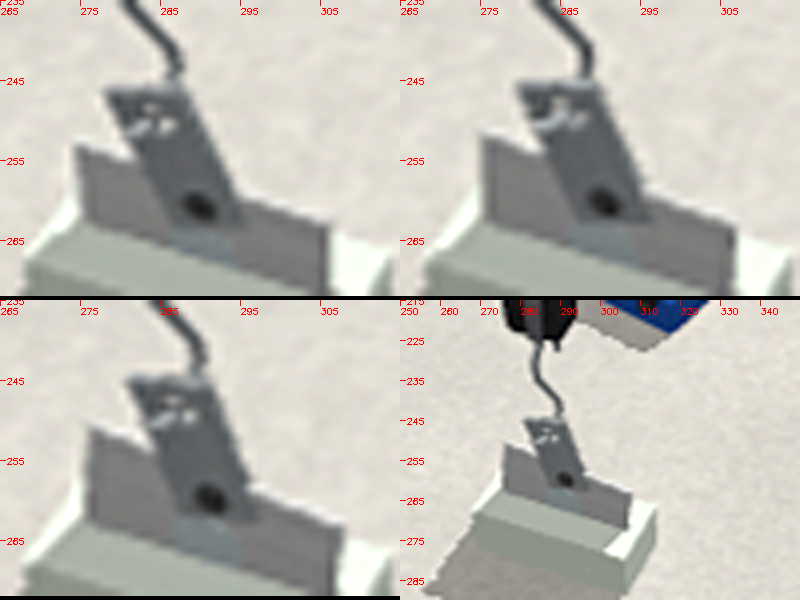

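The plate follows the hook. Its −y side rises (left corner now at about (276,251)) and the force is about 3 N. I'll continue the arc.

```bash
python3 -m crank '{"rows": [[[0,-0.036,-0.03],0],[[0,-0.036,-0.03],0],[[0,-0.036,-0.03],0],[[0,0,0],0]]}'; python3 chk.py s16.png 2>/dev/null | head -1;  python3 -m crank '{"rows": [[[0,-0.03,-0.03],0],[[0,-0.03,-0.03],0],[[0,-0.03,-0.03],0],[[0,0,0],0]]}'; python3 chk.py s17.png 2>/dev/null|head -1; python3 -m crank '{"rows": [[[0,-0.02,-0.05],0],[[0,-0.02,-0.05],0],[[0,-0.02,-0.05],0],[[0,0,-0.05],0],[[0,0,-0.05],0],[[0,0,0],0]]}'; python3 chk.py s18.png 2>/dev/null|head -1
```

```text
time_s: 14.85
tcp_pos: [0.5529, -0.1626, 0.2119]
eef_rot: [3.141, -0.0, 0.278]
force: [-0.3, 0.3, -2.3]
gripper_width: 0.109
grasp_force: 25.0
F [-0.0462 -0.0277 -2.3567] tau [ 0.0163  0.0324 -0.0008] tcp [ 0.5529 -0.1628  0.2116] 9.884273138464653
time_s: 15.4
tcp_pos: [0.5519, -0.1592, 0.2155]
eef_rot: [3.141, -0.0, 0.278]
force: [0.3, 0.3, -3.0]
gripper_width: 0.109
grasp_force: 25.0
F [ 0.147   0.5167 -2.1365] tau [ 0.0014  0.0428 -0.0147] tcp [ 0.5519 -0.1593  0.2152] 9.964596765515612
time_s: 16.15
tcp_pos: [0.5514, -0.1571, 0.2255]
eef_rot: [3.141, -0.0, 0.278]
force: [0.4, -0.0, -1.6]
gripper_width: 0.109
grasp_force: 25.0
F [ 0.3424  0.1128 -2.7225] tau [ 0.0916 -0.0046 -0.007 ] tcp [ 0.5512 -0.157   0.2251] 9.710318174681623
```

```bash
python3 -m crank '{"rows": [[[0,0,-0.06],0],[[0,0,-0.08],0],[[0,0,-0.1],0],[[0,0,-0.12],0],[[0,0,-0.15],0],[[0,0,-0.18],0],[[0,0,-0.18],0],[[0,0,-0.15],0],[[0,0,-0.1],0],[[0,0,-0.05],0],[[0,0,0],0],[[0,0,0],0]]}'; python3 chk.py s19.png 2>/dev/null|head -1
python3 -c "
from tile import *
tile([('s18.png',265,225,6),('s19.png',255,210,5),('s17.png',265,235,8),('s19.png',235,190,3)],'t9.png')"
```

```text
time_s: 17.5
tcp_pos: [0.5512, -0.157, 0.2717]
eef_rot: [-3.141, 0.0, 0.278]
force: [0.4, 0.8, -1.9]
gripper_width: 0.114
grasp_force: 25.0
F [-0.4211 -0.7051 -2.7099] tau [-0.0152 -0.0062  0.0138] tcp [ 0.5512 -0.157   0.2717] 9.682145948614762
```

View pics/t9.png

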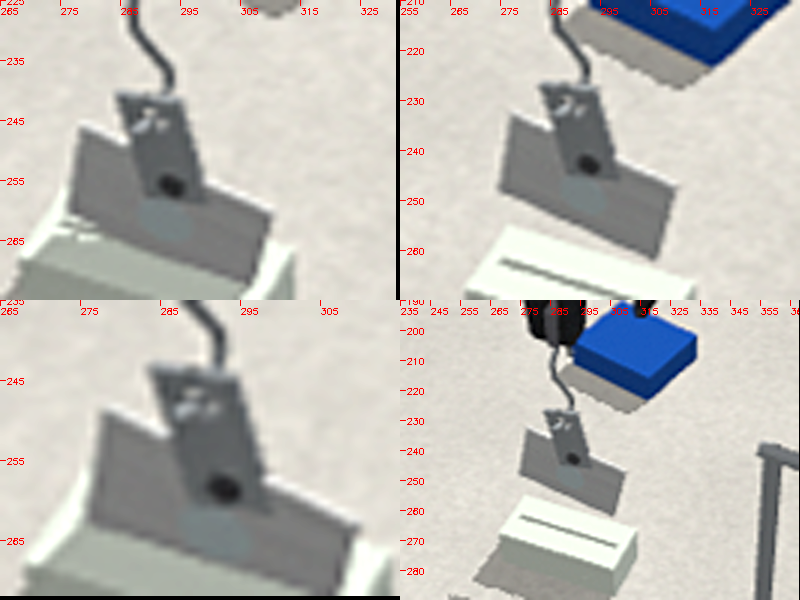

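The plate hangs clear of the holder: its lower edge runs from (275,247) to (306,262), well above the block, at about 2.7 N. I'll now carry it slowly around the far side of the rail.

```bash
python3 -m crank '{"rows": [[[0.05,0,-0.1],0],[[0.1,0,-0.15],0],[[0.2,0,-0.15],0],[[0.25,0,-0.15],0],[[0.3,0,-0.15],0.5],[[0.3,0,-0.15],0.8],[[0.3,0,-0.15],0.8],[[0.3,0,-0.15],0.8],[[0.3,0,-0.15],0.8],[[0.2,0,-0.1],0.8],[[0.12,0,-0.05],0.7],[[0.06,0,0],0]]}'; python3 -m crank '{"rows": [[[0,0,0],0],[[0,0,0],0],[[0,0,0],0],[[0,0,0],0]]}'; python3 -c "
from h import *
go(.5972,.1682,.3166,10.75)"
```

```text
time_s: 18.85
tcp_pos: [0.6477, -0.1321, 0.3302]
eef_rot: [3.141, -0.0, 0.187]
force: [0.1, -0.6, -2.8]
gripper_width: 0.107
grasp_force: 25.0
time_s: 19.25
tcp_pos: [0.6471, -0.1323, 0.3301]
eef_rot: [3.142, 0.0, 0.187]
force: [0.2, -0.2, -1.5]
gripper_width: 0.107
grasp_force: 25.0
t 19.25 tcp [ 0.6471 -0.1323  0.3301] rpy [180.     0.    10.72] F [ 0.2 -0.2 -1.5] j6 1.0
units(before twist): [ 0.1725 -7.615   0.3375] twist -0.03174908100433882
```

```bash
python3 -m crank '{"rows": [[[0,-0.05,0],0],[[0,-0.12,0],0],[[0,-0.2,0],0],[[0,-0.28,0],0],[[0,-0.35,0],0],[[0,-0.35,0],0],[[0,-0.35,0],0],[[0,-0.35,0],0],[[0,-0.4,0],0],[[0,-0.4,0],0],[[0,-0.4,0],0],[[0,-0.4,0],0]]}'; python3 -m crank '{"rows": [[[0,-0.4,0],0],[[0,-0.4,0],0],[[0,-0.4,0],0],[[0,-0.4,0],0],[[0,-0.4,0],0],[[0,-0.4,0],0],[[0,-0.4,0],0],[[0,-0.35,0],0],[[0,-0.28,0],0],[[0,-0.2,0],0],[[0,-0.1,0],0],[[0,-0.05,0],0]]}'; python3 -m crank '{"rows": [[[0,0,0.03],0],[[0,0,0.08],0],[[0,0,0.12],0],[[0,0,0.1],0],[[0,0,0.06],0],[[0,0,0],0],[[0,0,0],0],[[0,0,0],0],[[0,0,0],0]]}'; python3 -c "
from h import *
import numpy as np
go(.5264,.1551,.2746,10.75)
p=np.array(get_obs()['tcp_pos']); bd=np.array([-.1867,.9824]); g=np.array([.5264,.1551]); n=np.array([bd[1],-bd[0]]); print('offset from bar mm',(p[:2]-g)@n*1e3,'along',(p[:2]-g)@bd*1e3,'up',(p[2]-.2746)*1e3)
snap('scene','s20.png')"
```

```text
time_s: 20.45
tcp_pos: [0.6198, 0.0126, 0.33]
eef_rot: [-3.142, 0.0, 0.187]
force: [0.0, -0.5, -2.9]
gripper_width: 0.113
grasp_force: 25.0
time_s: 21.65
tcp_pos: [0.592, 0.1599, 0.33]
eef_rot: [3.141, -0.0, 0.187]
force: [-0.1, 0.1, -2.8]
gripper_width: 0.111
grasp_force: 25.0
time_s: 22.55
tcp_pos: [0.592, 0.1597, 0.3146]
eef_rot: [3.142, -0.0, 0.187]
force: [0.5, 0.0, -2.1]
gripper_width: 0.115
grasp_force: 25.0
t 22.55 tcp [0.592  0.1597 0.3146] rpy [ 1.800e+02 -2.000e-02  1.072e+01] F [ 0.5  0.  -2.1] j6 1.45
units(before twist): [-1.6325 -0.1925  1.    ] twist -0.028448765464402115
offset from bar mm 65.33711032286803 along -7.709449137081622 up 39.97093444686251
```

```bash
python3 -m crank '{"rows": [[[-0.06,0,0],0],[[-0.14,0,0],0],[[-0.2,0,0],0],[[-0.2,0,0],0],[[-0.18,0,0],0],[[-0.12,0,0.007],0],[[-0.08,0,0.01],0],[[-0.045,0,0.01],0],[[0,0,0],0],[[0,0,0],0]]}'; python3 -m crank '{"rows": [[[-0.1,0,0.05],0],[[-0.1,0,0.05],0],[[-0.09,0,0.1],0],[[-0.09,0,0.1],0],[[-0.05,0,0.09],0],[[0,0,0],0]]}'; python3 -c "
from h import *
go(.5250,.1475,.2746,10.75)
p=np.array(get_obs()['tcp_pos']); bd=np.array([-.1867,.9824]); g=np.array([.5264,.1551]); n=np.array([bd[1],-bd[0]]); print('offset from bar mm',(p[:2]-g)@n*1e3,'along',(p[:2]-g)@bd*1e3,'up',(p[2]-.2746)*1e3)
snap('scene','s21.png')"
```

```text
time_s: 23.6
tcp_pos: [0.5518, 0.1521, 0.3132]
eef_rot: [-3.142, 0.0, 0.187]
force: [-0.0, -0.2, -3.2]
gripper_width: 0.11
grasp_force: 25.0
time_s: 24.2
tcp_pos: [0.5344, 0.1489, 0.2972]
eef_rot: [-3.141, 0.001, 0.187]
force: [-0.1, -0.2, -1.9]
gripper_width: 0.11
grasp_force: 25.0
t 24.2 tcp [0.5344 0.1489 0.2972] rpy [-1.7999e+02  6.0000e-02  1.0720e+01] F [-0.1 -0.2 -1.9] j6 1.44
units(before twist): [-0.2375 -0.01    0.565 ] twist -0.026561893775566503
offset from bar mm 6.689874107318787 along -7.614200315123599 up 22.56834008698727
```

```bash
python3 -m crank '{"rows": [[[-0.04,0,0.07],0],[[-0.03,0,0.07],0],[[-0.03,0,0.07],0],[[-0.025,0,0.075],0],[[-0.025,0,0.075],0],[[0,0,0],0]]}'; python3 -m crank '{"rows": [[[-0.01,0,0.06],0],[[-0.005,0,0.06],0],[[0,0,0.03],0],[[0,0,0.02],0],[[0,0,0],0],[[0,0,0],0]]}'; python3 chk.py s22.png 2>/dev/null|head -1;python3 -c "
from h import *
p=np.array(get_obs()['tcp_pos']); bd=np.array([-.1867,.9824]); g=np.array([.5264,.1551]); n=np.array([bd[1],-bd[0]]); print('offset from bar mm',(p[:2]-g)@n*1e3,'along',(p[:2]-g)@bd*1e3,'up',(p[2]-.2746)*1e3)"
```

```text
time_s: 24.85
tcp_pos: [0.5287, 0.1478, 0.2828]
eef_rot: [-3.141, 0.001, 0.187]
force: [-0.4, 0.3, -2.4]
gripper_width: 0.109
grasp_force: 25.0
time_s: 25.45
tcp_pos: [0.5284, 0.1477, 0.2766]
eef_rot: [3.142, -0.0, 0.187]
force: [0.1, 0.3, -2.8]
gripper_width: 0.107
grasp_force: 25.0
F [ 0.1183 -0.1692 -2.3317] tau [0.0191 0.0164 0.0052] tcp [0.5284 0.1477 0.2766] 9.818683298819913
offset from bar mm 0.5483436982472549 along -7.660613157662621 up 1.9708479269697765
```

```bash
python3 -m crank '{"rows": [[[-0.01,0,0.02],0],[[0,0,0.015],0],[[0,0,0],0],[[0,0,0],0]]}'; python3 chk.py s22.png 2>/dev/null|head -1; python3 -m crank '{"rows": [[[0,0,0.015],0],[[0,0,0.01],0],[[0,0,0],0],[[0,0,0],0]]}'; python3 chk.py s23.png 2>/dev/null|head -1
```

```text
time_s: 26.0
tcp_pos: [0.5279, 0.1476, 0.2751]
eef_rot: [-3.142, 0.0, 0.187]
force: [0.4, -0.1, -3.1]
gripper_width: 0.116
grasp_force: 25.0
F [ 0.059  -0.2641 -2.2401] tau [-0.0227 -0.0321  0.0066] tcp [0.528  0.1476 0.2751] 9.4243117759802
time_s: 26.55
tcp_pos: [0.528, 0.1476, 0.2745]
eef_rot: [3.141, -0.001, 0.187]
force: [-0.3, 0.1, 2.6]
gripper_width: 0.107
grasp_force: 25.0
F [-0.6814 -0.1651  2.8773] tau [-0.0309  0.1357 -0.0304] tcp [0.528  0.1476 0.2745] 9.71281505428694
```

Contact came at the original seated height, so the hook is on the bar. I'll relieve the press slightly, open the fingers and back straight up.

```bash
python3 -m crank '{"rows": [[[0,0,-0.008],0],[[0,0,0],0],[[0,0,0],0]]}' ; python3 -m crank '{"rows": [[[0,0,0],0],[[0,0,0],0],[[0,0,0],0],[[0,0,0],0],[[0,0,0],0]]}' 13; python3 -m crank '{"rows": [[[0,0,0],0],[[0,0,0],0],[[0,0,0],0],[[0,0,0],0]]}' 30
python3 - <<'E'
from h import *
from tile import *
go(.5250,.1475,.2746,10.75)
snap('scene','s24.png')
tile([('s23.png',370,215,4),('s24.png',370,215,4),('s24.png',390,240,6),('s24.png',385,270,6)],'t10.png')
E
```

```text
time_s: 27.0
tcp_pos: [0.528, 0.1476, 0.2745]
eef_rot: [3.142, -0.0, 0.187]
force: [0.3, 0.2, 2.7]
gripper_width: 0.113
grasp_force: 25.0
time_s: 27.5
tcp_pos: [0.5279, 0.1476, 0.2743]
eef_rot: [-3.142, 0.0, 0.187]
force: [0.2, -0.5, 0.2]
gripper_width: 0.146
grasp_force: 0.0
time_s: 27.9
tcp_pos: [0.528, 0.1476, 0.2745]
eef_rot: [3.142, -0.0, 0.187]
force: [-0.1, 0.3, 0.0]
gripper_width: 0.344
grasp_force: 0.0
t 27.9 tcp [0.528  0.1476 0.2745] rpy [ 1.800e+02 -1.000e-02  1.073e+01] F [-0.1  0.3  0. ] j6 1.44
units(before twist): [-0.0725 -0.01   -0.0025] twist -0.0246006200562352
```

View pics/t10.png

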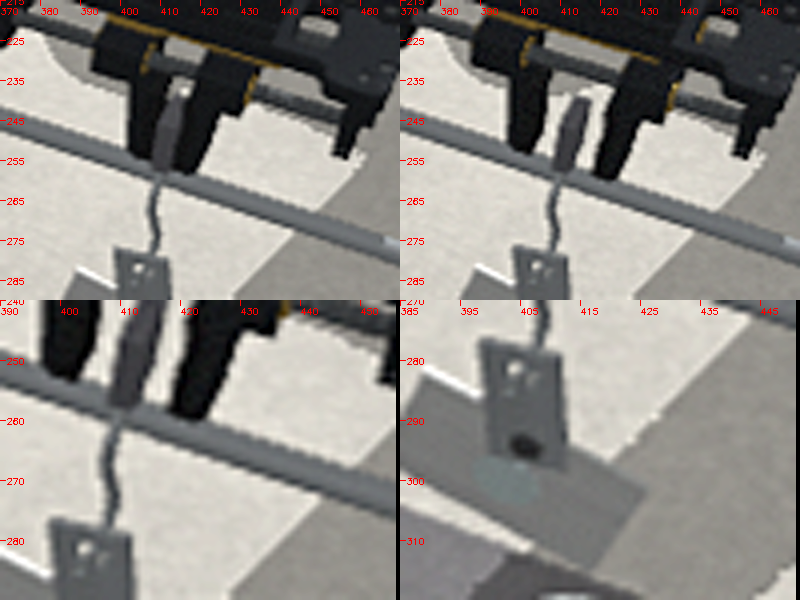

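The hook sits upright on the bar, the block at (411,248) is free between the open fingers, and the plate hangs with its tab at (405,288). I'll retreat upward and check that it is still.

```bash
python3 -m crank '{"rows": [[[0,0,-0.1],0],[[0,0,-0.3],0],[[0,0,-0.5],0],[[0,0,-0.6],0],[[0,0,-0.6],0],[[0,0,-0.5],0],[[0,0,-0.3],0],[[0,0,0],0],[[0,0,0],0],[[0,0,0],0],[[0,0,0],0],[[0,0,0],0]]}'; python3 -m crank '{"rows": [[[0,0,0],0],[[0,0,0],0],[[0,0,0],0],[[0,0,0],0],[[0,0,0],0],[[0,0,0],0],[[0,0,0],0],[[0,0,0],0]]}'
python3 - <<'E'
from h import *
from cell import sign_off
a=grab_frame('scene').astype(int)
f=[grab_frame('scene').astype(int) for _ in range(5)][-1]
s=cv2.imread('pics/s24.png')[:,:,::-1].astype(int); r=np.s_[265:325,375:430]
d1,d2=abs(a-f)[r].mean(2),abs(f-s)[r].mean(2)
print('moving',d1.max(),(d1>20).sum(),'since release',(d2>25).sum(),get_obs()['time_s'])
if (d1>20).sum()<15: print(sign_off())
E
```

```text
time_s: 29.15
tcp_pos: [0.5279, 0.1476, 0.39]
eef_rot: [-3.141, 0.001, 0.187]
force: [0.5, 0.2, -0.0]
gripper_width: 0.341
grasp_force: 0.0
time_s: 29.95
tcp_pos: [0.5279, 0.1476, 0.3904]
eef_rot: [-3.142, -0.0, 0.187]
force: [-0.3, 0.1, -0.4]
gripper_width: 0.336
grasp_force: 0.0
moving 4.0 0 since release 20 30.25
the job is handed in; nothing more can be done
None
```

The plate now hangs freely and still from the S-hook on the rail's bar, the gripper is clear above it, and the job was handed in at about 30 s of the 72 s allowed.

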